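Pair the covered-button punches with their dies

ROBOT

A 7-joint arm with a two-finger parallel gripper is mounted at the origin on the work surface; the furniture and walls round the work are solid. World frame = base frame: x ahead of the robot, y to its left, z up, the work surface at z = 0. Lengths are in m, angles in rad, forces in N, time in s.
With the tool pointing down it reaches from about 0.35 to 0.9 m from the base axis. Payload 8.1 kg.
Tool frame: the origin (TCP) lies on the front face of the gripper's body, between the roots of the fingers; the fingertips stand 66 mm ahead of it and the grasp point (between the pads) lies 47 mm ahead of it (arm.finger_overhang is the distance from the TCP to the fingertips, in m); z points along the fingers, y is the line along which they close (so a half turn about z gives the same grasp; the last joint's range is limited). The gripper opens to 92 mm and grips with 3 to 60 N. Pads are 19 mm wide; open, the fingers measure 130 mm over their backs; the gripper's body (75 mm by 190 mm) begins 47 mm behind the grasp point.
Start: joints at [-1.359, 0.434, 0.025, 1.573, -0.012, 1.134, -0.075], TCP at [0.194, 0.594, 0.292] pointing down, gripper open.
Joint ranges: [-2.62, 2.62], [-0.44, 2.09], [-1.27, 1.32], [0.08, 2.57], [-1.32, 4.46], [0.12, 2], [-2.74, 2.74]. Speed limits (rad/s): [2.22, 2.22, 3.01, 3.01, 3.14, 3.14, 3.14].

INTERFACE

Orientations are given as a rotation vector (axis times angle).
In Python, from cell import readout, cams, workorder, spotter, arm gives the robot as it stands.
- The arm moves only by the tool drive_effector, called after "Emit:" as name(argument=value, ...) on one line, values as JSON. Schema: {"type":"object","properties":{"ticks":{"type":"array","items":{"type":"number"},"minItems":5,"maxItems":50},"force":{"type":"number"},"only":{"type":"string"},"quiet":{"type":"boolean"},"lines":{"type":"string"}},"required":["ticks"],"additionalProperties":false}. ticks is one flat list of numbers that holds 1 to 10 rows one after another, with no inner brackets; each row has 5 numbers: dx, dy, dz in shares of the most that a row can go, 1 being 50 mm, then a turn about the tool's z in units of 0.1 rad, then the opening from 0.0 (shut) to 1.0 (fully open); each row shifts and turns the commanded pose from where the row before left it, along the tool's axes as they then stand; what a row does not reach is not made up. A row lasts 1/10 s, in which the tool goes at most 0.05 m and 0.15 rad, less where a joint would pass 70% of its speed; a pose out of reach is approached as far as the arm can. The fingers move at their own pace and stop on an object; force is the grip in N (left out, the last holds). Time passes only in rows, so rows that do not move let the fingers close. The tool returns the time, the measured TCP pose, the force, the opening and the grip force at its end. only (a regular expression) keeps the lines of the reply that match it, lines (a string "A,B") keeps lines A to B, and quiet returns only ok. Input that does not fit is refused with a message, and nothing moves.
- readout.observe(): the state, without advancing time (a new reading comes with each control period).
- cams.get_image(name): name is "side" or "top" or "wrist"; returns a dict with "image" (480x640x3 uint8, blue, green, red), "fx", "fy", "cx", "cy" (pixels), "cam_to_world" (4x4, takes a point from camera to world coordinates); the wrist camera has in their place "mount" (4x4, takes a point from camera to tool coordinates, whose origin is the TCP and whose axes are the flange's). Camera axes: x right, y down, z forward; pixel columns grow to the right and rows downward; lengths in m; the calibration is good to about 2 mm. A picture is of the moment at which its call begins: read the wrist's pose just before it. There is no depth.
- workorder.sign_off(): hands the job in; it is judged then, once.
Trained networks look in a picture, given as the dict that the camera call returned (one of the last four; its "shot" number tells which), for a name from the list of things; names that differ only in an ending like _2 or _b are one class to them, and where a whole thing is asked for, a point or a joint stands for the part that bears it (a point fixed in the world has none). Each returns a list of dicts, best first, with "score" (0 to 1); they miss things now and then, are a little off and sometimes report something else, mostly with a low value. They report only what shows in the picture. A call takes as long as a camera call. They do not tell look-alikes from the thing itself.
- spotter.boxes_of(picture, name): "centre" ([x, y, z] in m, in the coordinates of the camera as it stood for that picture, good to about 4 mm: the middle of the surface that is visible of it).
The state is a dict: "clock": time; "joints": joint angles; "dq": joint speeds; "joint_efforts": joint torques, N m; "position": TCP position; "ee_rot": TCP orientation; "force": force on the tool from outside, world axes, zero at the start; "ft_torque": the same for the moment, N m; "width": opening from 0.0 (shut) to 1.0 (fully open); "gripper_force": force on a finger pad.
Only numpy, scipy, OpenCV 4.12 (cv2) and the standard library are available. Lean on these libraries where they do the work, as an engineer would, in place of code of your own. Each camera call takes 0.05 s, during which the arm holds its last target. There are 200 camera calls.

TASK

The press tooling for covered buttons has to be paired up again after a run: set each of the four steel punches, shank up, into the bottom die whose bore fits its disc, so that it sits flat on the floor of the bore. A small punch also drops into too large a die, so match all four sizes; leave the dies standing on the bench, and do not disturb the spool of black thread or the green pin tin.

Things in the scene. Friction and masses are not known exactly. Their poses are not given: they have to be found in the camera images.
- punch_18: Top punch, the smallest of four: bright turned steel, loose, standing upright on the bench, shank up. Round disc 18 mm across and 18 mm thick, lower edge chamfered 2 mm; on it a plain round shank 15 mm across, 18 to 50 mm above the underside, alike on all four, to grip from above. Origin: centre of the underside, z up the shank; yaw means nothing.
- punch_27: Top punch, the second smallest of four: bright turned steel, loose, standing upright on the bench, shank up. Round disc 27 mm across and 18 mm thick, lower edge chamfered 2 mm; on it a plain round shank 15 mm across, 18 to 50 mm above the underside, alike on all four, to grip from above. Origin: centre of the underside, z up the shank; yaw means nothing.
- punch_36: Top punch, the second largest of four: bright turned steel, loose, standing upright on the bench, shank up. Round disc 36 mm across and 18 mm thick, lower edge chamfered 2 mm; on it a plain round shank 15 mm across, 18 to 50 mm above the underside, alike on all four, to grip from above. Origin: centre of the underside, z up the shank; yaw means nothing.
- punch_45: Top punch, the largest of four: bright turned steel, loose, standing upright on the bench, shank up. Round disc 45 mm across and 18 mm thick, lower edge chamfered 2 mm; on it a plain round shank 15 mm across, 18 to 50 mm above the underside, alike on all four, to grip from above. Origin: centre of the underside, z up the shank; yaw means nothing.
- die_18: Bottom die, the smallest of four: dark turned steel cup, loose but heavy, on the cork mat. Foot 47 mm across, upper part 37 mm, 24 mm high. Round bore 23 mm across, flat floor 8 mm above the underside, mouth flared at 45 degrees to 31 mm at the rim. Takes the 18 mm punch with 2.5 mm to spare all round. Origin: centre of the underside, z up; yaw means nothing.
- die_27: Bottom die, the second smallest of four: dark turned steel cup, loose but heavy, on the cork mat. Foot 56 mm across, upper part 46 mm, 24 mm high. Round bore 32 mm across, flat floor 8 mm above the underside, mouth flared at 45 degrees to 40 mm at the rim. Takes the 27 mm punch with 2.5 mm to spare all round. Origin: centre of the underside, z up; yaw means nothing.
- die_36: Bottom die, the second largest of four: dark turned steel cup, loose but heavy, on the cork mat. Foot 65 mm across, upper part 55 mm, 24 mm high. Round bore 41 mm across, flat floor 8 mm above the underside, mouth flared at 45 degrees to 49 mm at the rim. Takes the 36 mm punch with 2.5 mm to spare all round. Origin: centre of the underside, z up; yaw means nothing.
- die_45: Bottom die, the largest of four: dark turned steel cup, loose but heavy, on the cork mat. Foot 74 mm across, upper part 64 mm, 24 mm high. Round bore 50 mm across, flat floor 8 mm above the underside, mouth flared at 45 degrees to 58 mm at the rim. Takes the 45 mm punch with 2.5 mm to spare all round. Origin: centre of the underside, z up; yaw means nothing.
- thread_black: Spool of black sewing thread, 37 mm in diameter and 60 mm high, standing loose on the bench beside the work; not part of the job. Origin: centre of the underside.
- pin_tin: Shut flat green tin box, 66 x 95 x 22 mm, lying loose on the bench beside the work; not part of the job. Origin: centre of the underside.
Mind the look-alikes: they are no part of the job. Leave any purple or yellow look-alike of the die_18 alone.

How it is judged:
By the outcome, as a careful person would: the job done as asked, in the order asked, and still so for the second after the job is handed in, with the robot touching nothing.
It also fails if it takes over 102 s, if anything falls off the work surface, if the arm or the gripper's body presses on something with over 40 N, if the wrist force passes 120 N, or if a joint passes its speed limit or range.

## Working session

There is one attempt and no reset: what is moved stays moved. The work goes in short steps, Python scripts to look and compute and a tool call to move; the robot and the scene stay as the last step left them, time stands still between calls to the robot, and variables do not carry over. Pictures are saved under pics/ and viewed, at most 14 in all, crops included, and the job is handed in when it is done.

```bash
mkdir -p pics; cat > h.py <<'E'
from cell import readout, cams, workorder, spotter, arm
import cv2, numpy as np
from scipy.spatial.transform import Rotation as R
NAMES=["punch_18","punch_27","punch_36","punch_45","die_18","die_27","die_36","die_45","thread_black","pin_tin"]
def T():
    s=readout.observe(); M=np.eye(4); M[:3,:3]=R.from_rotvec(s["ee_rot"]).as_matrix(); M[:3,3]=s["position"]; return M
def c2w(p,M=None):
    return np.array(p["cam_to_world"]) if "cam_to_world" in p else M@np.array(p["mount"])
def proj(p,C,w):
    q=np.linalg.inv(C)@np.r_[w,1]; return p["fx"]*q[0]/q[2]+p["cx"],p["fy"]*q[1]/q[2]+p["cy"]
def ray(p,C,u,v,z):
    d=C[:3,:3]@np.array([(u-p["cx"])/p["fx"],(v-p["cy"])/p["fy"],1]); o=C[:3,3]; return o+d*(z-o[2])/d[2]
E
cat > a.py <<'E'
from h import *
for n in ["top","side","wrist"]:
    M=T(); p=cams.get_image(n); C=c2w(p,M); cv2.imwrite(f"pics/{n}0.png",p["image"])
    print(n,"cam at",C[:3,3].round(3),p["fx"])
    for k in NAMES:
        for d in spotter.boxes_of(p,k)[:4]:
            w=(C@np.r_[d["centre"],1])[:3]; print(" ",k,round(d["score"],2),w.round(3),np.round(proj(p,C,w)))
s=readout.observe(); print(s["clock"],T().round(3),s["width"])
E
python3 a.py
```

```text
top cam at [0.411 0.234 1.008] 623.7903949336794
  punch_18 0.87 [0.404 0.191 0.018] [365. 272.]
  punch_18 0.81 [0.355 0.316 0.016] [286. 303.]
  punch_18 0.57 [0.501 0.173 0.02 ] [376. 211.]
  punch_18 0.47 [0.433 0.293 0.054] [300. 253.]
  punch_27 0.87 [0.404 0.191 0.018] [365. 272.]
  punch_27 0.81 [0.355 0.316 0.016] [286. 303.]
  punch_27 0.57 [0.501 0.173 0.02 ] [376. 211.]
  punch_27 0.47 [0.433 0.293 0.054] [300. 253.]
  punch_36 0.87 [0.404 0.191 0.018] [365. 272.]
  punch_36 0.81 [0.355 0.316 0.016] [286. 303.]
  punch_36 0.57 [0.501 0.173 0.02 ] [376. 211.]
  punch_36 0.47 [0.433 0.293 0.054] [300. 253.]
  punch_45 0.87 [0.404 0.191 0.018] [365. 272.]
  punch_45 0.81 [0.355 0.316 0.016] [286. 303.]
  punch_45 0.57 [0.501 0.173 0.02 ] [376. 211.]
  punch_45 0.47 [0.433 0.293 0.054] [300. 253.]
  die_18 0.85 [0.311 0.219 0.007] [348. 330.]
  die_18 0.83 [0.254 0.364 0.004] [257. 366.]
  die_18 0.82 [0.577 0.284 0.012] [306. 164.]
  die_18 0.82 [0.632 0.204 0.018] [356. 129.]
  die_27 0.85 [0.311 0.219 0.007] [348. 330.]
  die_27 0.83 [0.254 0.364 0.004] [257. 366.]
  die_2
[... 1982 characters left out ...]
 [0.58  0.301 0.019] [234. 265.]
  die_45 0.94 [0.524 0.366 0.017] [264. 289.]
  die_45 0.82 [0.47  0.45  0.024] [298. 321.]
  die_45 0.77 [0.312 0.233 0.014] [397. 246.]
  die_45 0.76 [0.58  0.301 0.019] [234. 265.]
  thread_black 0.64 [0.623 0.089 0.038] [229. 199.]
  pin_tin 0.56 [0.405 0.064 0.022] [340. 200.]
wrist cam at [0.122 0.617 0.386] 361.09678301707265
  die_18 0.86 [0.234 0.373 0.01 ] [150. 295.]
  die_27 0.86 [0.234 0.373 0.01 ] [150. 295.]
  die_36 0.86 [0.234 0.373 0.01 ] [150. 295.]
  die_45 0.86 [0.234 0.373 0.01 ] [150. 295.]
1.65 [[-0.951  0.31   0.     0.194]
 [ 0.31   0.951  0.     0.594]
 [ 0.     0.    -1.     0.292]
 [ 0.     0.     0.     1.   ]] 0.9968554699426202
```

View top.

```bash
python3 -c "
import cv2
i=cv2.imread('pics/top0.png');cv2.imwrite('pics/topc.png',cv2.resize(i[90:410,180:500],(600,600),interpolation=2))"
```

```text
(no output)
```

View pics/topc.png

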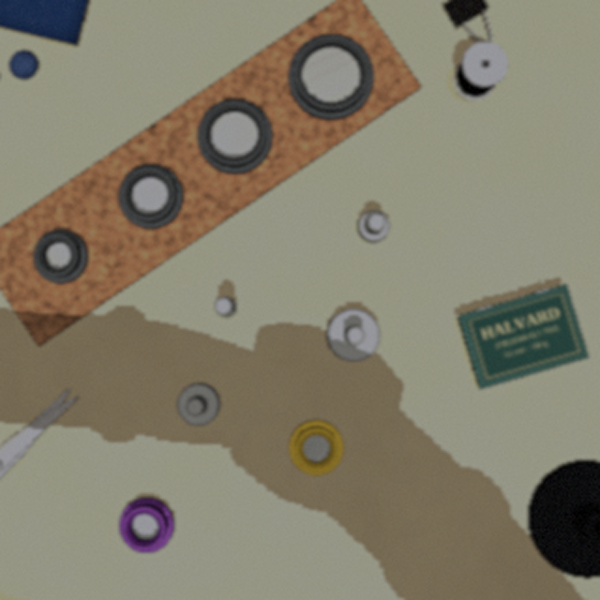

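View pics/side0.png

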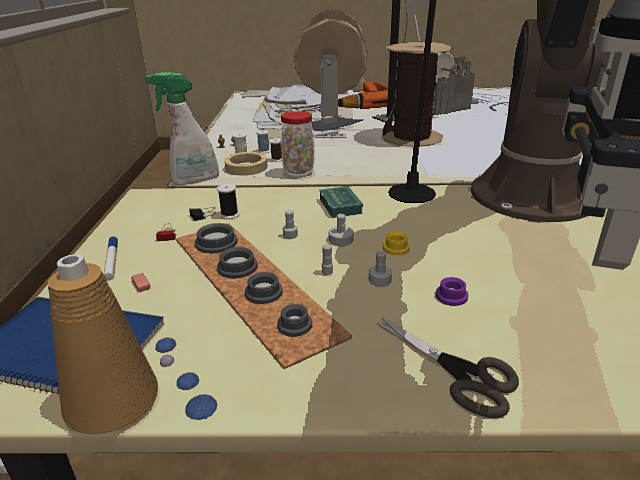

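Top crop (crop px → image px). Punches: 18 at (225,306)→(300,253), 27 at (374,225)→(379,210), 36 at (199,404)→(286,305), 45 at (354,334)→(369,268). Dies on the mat, smallest to largest: (60,255), (150,195), (235,135), (331,75). The yellow cup at (316,447) and the purple cup at (146,525) are look-alikes and stay out of it. A lamp stand sits at (585,518).

```bash
cat > dies.py <<'E'
from h import *
from scipy.optimize import fsolve
p=cams.get_image("top"); C=c2w(p); img=p["image"]; K=6
big=cv2.resize(img,None,fx=K,fy=K,interpolation=cv2.INTER_CUBIC).astype(int)
mask=((big.max(2)<105)&(big.max(2)-big.min(2)<30)).astype(np.uint8)
th=np.linspace(0,2*np.pi,60)
def model(x,y,prof):
    q=[proj(p,C,[x+r*np.cos(t),y+r*np.sin(t),z]) for r,z in prof for t in th]
    h=cv2.convexHull(np.float32(q)); m=cv2.moments(h); return np.array([m["m10"]/m["m00"],m["m01"]/m["m00"]]),m["m00"]
for n,(cx,cy),d in [("18",(60,255),47),("27",(150,195),56),("36",(235,135),65),("45",(331,75),74)]:
    u,v=180+cx*.5333,90+cy*.5333
    z0=.003; f=d/2000
    prof=[(f,z0),(f,z0+.005),(f-.005,z0+.024)]
    w=ray(p,C,u,v,.015)
    roi=np.zeros_like(mask); cv2.circle(roi,(int(u*K+K/2),int(v*K+K/2)),int((f*.64*1000+4)*K),1,-1)
    cs,_=cv2.findContours(mask&roi,cv2.RETR_EXTERNAL,cv2.CHAIN_APPROX_NONE)
    c=cv2.convexHull(max(cs,key=cv2.contourArea)); m=cv2.moments(c); o=np.array([m["m10"]/m["m00"],m["m01"]/m["m00"]]); o=(o-(K-1)/2)/K
    s=fsolve(lambda a:model(*a,prof)[0]-o,w[:2]); print("die",n,s.round(4),"px",o.round(1),"area ratio",round(m["m00"]/K**2/model(*s,prof)[1],3))
for n,(u,v) in {"18":(225,306),"27":(375,222),"36":(197,406),"45":(355,334)}.items():
    print("punch",n,ray(p,C,180+u*.5333,90+v*.5333,.05 if n!="18" else .05)[:2].round(3))
print("stand",ray(p,C,492,366,0).round(3),"R",C[:3,:3].round(2).tolist())
print(cams.get_image("wrist")["mount"])
E
python3 dies.py; python3 -c "
import cv2
i=cv2.imread('pics/top0.png');cv2.imwrite('pics/topd.png',cv2.resize(i[160:330,260:420],(800,850)[:2],interpolation=2)[:600])"
```

```text
die 18 [0.4791 0.4375] px [211.9 226.2] area ratio 0.967
die 27 [0.5303 0.3593] px [260.1 194.2] area ratio 0.974
die 36 [0.5817 0.2863] px [304.9 162.2] area ratio 0.976
die 45 [0.6323 0.2031] px [356.1 130.6] area ratio 0.979
punch 18 [0.433 0.292]
punch 27 [0.501 0.169]
punch 36 [0.352 0.316]
punch 45 [0.41  0.186]
stand [ 0.253 -0.01   0.   ] R [[-0.01, -1.0, 0.05], [-1.0, 0.01, 0.03], [-0.03, -0.05, -1.0]]
[[ 6.90005444e-04 -9.60684321e-01 -2.77642144e-01  7.47361675e-02]
 [ 9.99999138e-01  9.73016125e-04 -8.81553796e-04 -9.63488538e-04]
 [ 1.11704519e-03 -2.77641296e-01  9.60684164e-01 -9.38482154e-02]
 [ 0.00000000e+00  0.00000000e+00  0.00000000e+00  1.00000000e+00]]
```

View pics/top0.png

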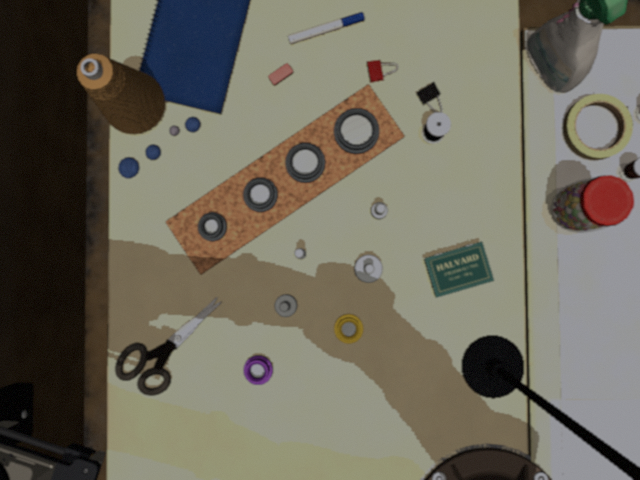

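View pics/topd.png

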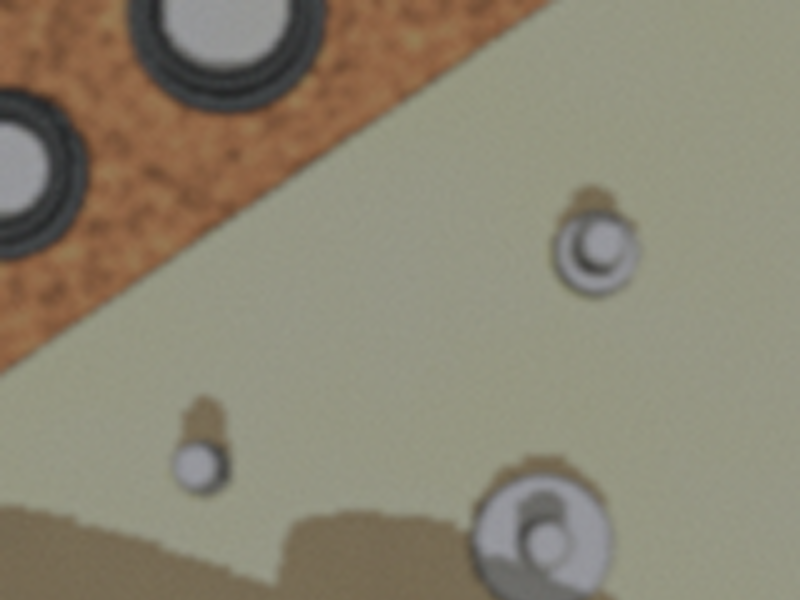

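The top image and crop show the lamp leaning away from the work at (492,366). The shank tops are at about (299,253), (380,208) and (369,268) for punches 18, 27 and 45. Die area ratios of about 0.97 confirm all four sizes. First move: hover over punch_18.

The rows are not in the units I measure in: shifts go in shares of 50 mm and turns go in units of 0.1 rad. I convert before sending: -0.032 m is -0.64, -0.0211 m is -0.422.

Emit:
drive_effector(ticks=[-0.64,-0.422,0.18,0,0.5,-0.64,-0.422,0.18,0,0.5,-0.64,-0.422,0.18,0,0.5,-0.64,-0.422,0.18,0,0.5,-0.64,-0.422,0.18,0,0.5,-0.64,-0.422,0.18,0,0.5,-0.64,-0.422,0.18,0,0.5,-0.64,-0.422,0.18,0,0.5,-0.64,-0.422,0.18,0,0.5,-0.64,-0.422,0.18,0,0.5], force=20)

```text
clock: 2.75
position: [0.4334, 0.2934, 0.2021]
ee_rot: [0.492, 3.102, 0.001]
force: [0.2, 0.4, -0.7]
width: 0.502
gripper_force: 0.0
```

```bash
cat > look.py <<'E'
from h import *
import sys
# python3 look.py file : wrist picture, detections
M=T(); p=cams.get_image("wrist"); C=c2w(p,M); cv2.imwrite(sys.argv[1],p["image"])
print("TCP",M[:3,3].round(4),"x",M[:3,0].round(3))
for k in sys.argv[2:]:
    for d in spotter.boxes_of(p,k):
        w=(C@np.r_[d["centre"],1])[:3]
        if d["score"]>.3: print(k,round(d["score"],2),w.round(3),np.round(proj(p,C,w)))
E
python3 look.py pics/w1.png punch_18 die_18
```

```text
TCP [0.4334 0.2934 0.2021] x [-0.951  0.31  -0.   ]
punch_18 0.98 [0.403 0.188 0.021] [186. 233.]
punch_18 0.81 [0.349 0.317 0.019] [319. 111.]
punch_18 0.76 [0.429 0.295 0.049] [324. 232.]
die_18 0.79 [0.472 0.433 0.02 ] [508. 220.]
die_18 0.68 [0.564 0.281 0.02 ] [355. 366.]
die_18 0.66 [0.499 0.362 0.017] [427. 274.]
die_18 0.6 [0.312 0.215 0.013] [172. 107.]
```

View pics/w1.png

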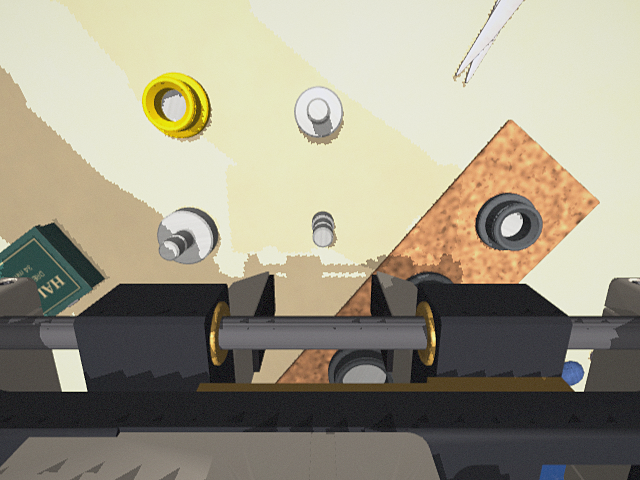

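The wrist view has the punch_18 shank top at about (322,236), punch_36 at (318,109), punch_45 at (172,247) and die_18 at about (513,221).

```bash
cat > r.py <<'E'
from h import *
import sys
M=T(); p=cams.get_image("wrist"); C=c2w(p,M)
for a in sys.argv[1:]:
    u,v,z=map(float,a.split(",")); w=ray(p,C,u,v,z); print(a,w.round(4),"tool",(np.linalg.inv(M)@np.r_[w,1])[:3].round(4))
E
python3 r.py 323,237,.05 318,109,.05 172,247,.05 516,219,.011
```

```text
323,237,.05 [0.4324 0.2914 0.05  ] tool [ 0.0015 -0.0007  0.1518]
318,109,.05 [0.3497 0.3154 0.05  ] tool [ 0.0875 -0.0041  0.1518]
172,247,.05 [0.4056 0.1863 0.05  ] tool [-0.0062 -0.1089  0.152 ]
516,219,.011 [0.478 0.441 0.011] tool [0.0053 0.1556 0.1906]
```

Emit:
drive_effector(ticks=[0.02,-0.01,0.46,0,0.5,0,0,0.46,0,0.5,0,0,0.46,0,0.5,0,0,0.46,0,0.5,0,0,0.45,0,0.5,0,0,0,0,0.1,0,0,0,0,0.1,0,0,0,0,0.1,0,0,0,0,0.1,0,0,0,0,0.1], force=10)

```text
clock: 3.95
position: [0.4318, 0.2949, 0.0888]
ee_rot: [0.492, 3.102, 0.003]
force: [-0.9, 0.6, 5.3]
width: 0.161
gripper_force: 10.0
```

Emit:
drive_effector(ticks=[0,0,0,0,0.4,0,0,0,1.4,0.4,0,0,0,1.4,0.4,0,0,0,1.4,0.4,0,0,0,1.4,0.4,0,0,0,1.4,0.4,0,0,0,1.4,0.4,0,0,0,1.4,0.4,0,0,0,1.4,0.4,0,0,0,1.4,0.4])

```text
clock: 4.95
position: [0.4313, 0.2944, 0.0879]
ee_rot: [-2.232, -2.21, -0.0]
force: [-0.8, 0.2, -0.4]
width: 0.401
gripper_force: 0.0
```

```bash
python3 -c "from h import *;print(np.round(readout.observe()['joints'],3))"
```

```text
[-1.02   0.572  0.44   2.052 -0.419  0.604 -0.301]
```

Converted, -0.03 m is -0.6, -0.01 m is -0.2, 0.15 rad is 1.5.

Emit:
drive_effector(ticks=[0,0,0,1.5,0.4,0,0,0,1.5,0.4,0,0,0,0,0.1,0,0,0,0,0.1,0,0,0,0,0.1,0,0,0,0,0.1,0,0,-0.2,0,0.1,0,0,-0.6,0,0.1,0,0,-0.6,0,0.1,0,0,-0.6,0,0.1], force=20)

```text
clock: 5.95
position: [0.4314, 0.2939, 0.1894]
ee_rot: [2.532, 1.859, -0.0]
force: [1.1, 0.2, -1.0]
width: 0.155
gripper_force: 20.0
```

```bash
python3 look.py pics/w2.png die_18
python3 - <<'E'
from h import *
M=T();
for n,d in {"18":(.4791,.4375),"27":(.5303,.3593),"36":(.5817,.2863),"45":(.6323,.2031)}.items(): print(n,(np.linalg.inv(M)@np.r_[d,.0,1])[:3].round(4))
s=readout.observe();print(s["width"],s["force"])
E
```

```text
TCP [0.4314 0.2939 0.1894] x [ 0.299  0.954 -0.   ]
die_18 0.85 [0.578 0.285 0.019] [517. 184.]
die_18 0.8 [0.522 0.357 0.015] [418. 109.]
die_18 0.74 [0.473 0.429 0.015] [320.  23.]
die_18 0.69 [0.253 0.362 0.015] [ 72. 214.]
die_18 0.64 [0.623 0.207 0.02 ] [591. 262.]
18 [0.1486 0.0006 0.1925]
27 [0.0893 0.0728 0.1924]
36 [0.035  0.1437 0.1923]
45 [-0.0292  0.2169  0.1922]
0.15622738206039594 [ 0.49317913 -0.01300443 -1.06561068]
```

View pics/w2.png

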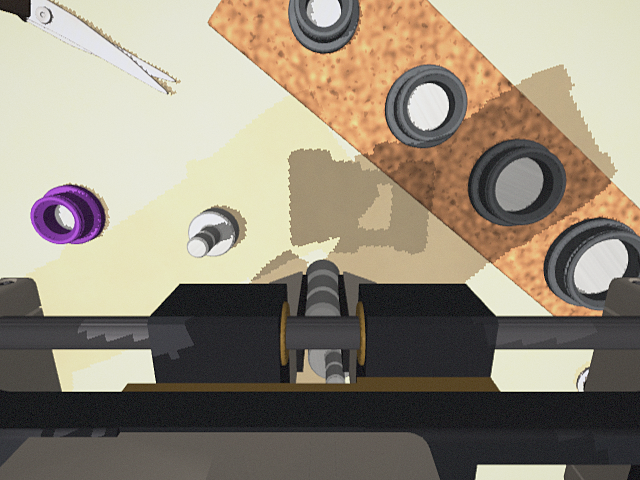

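The picture shows punch_18 held at (322,270). The dies, smallest to largest, are at (323,12), (428,104), (519,184) and (600,265). Moving above die_18.

Converted, 0.0372 m is 0.744, 0.037 m is 0.74.

Emit:
drive_effector(ticks=[0.744,0.002,0,0,0.1,0.744,0.002,0,0,0.1,0.744,0.004,0,0,0.1,0.74,0.004,0,0,0.1,0,0,0.4,0,0.1,0,0,0.4,0,0.1,0,0,0,0,0.1])

```text
clock: 6.75
position: [0.4748, 0.435, 0.1448]
ee_rot: [2.531, 1.86, -0.008]
force: [-1.3, -0.3, -1.3]
width: 0.157
gripper_force: 20.0
```

```bash
cat > over.py <<'E'
from h import *
import sys
# overlay die model at world x,y and held punch model under TCP; file x y d(mm) zoff
f,x,y,d=sys.argv[1],*map(float,sys.argv[2:5]); th=np.linspace(0,2*np.pi,72)
M=T(); p=cams.get_image("wrist"); C=c2w(p,M); im=p["image"].copy(); t=M[:3,3]; z0=.003; print(t.round(4))
cv2.imwrite(f.replace(".png","_raw.png"),im)
b=t[2]-.0878
for cx,cy,r,z,col in [(x,y,d/2+14.5,z0,(255,255,0)),(x,y,d/2+6.5,z0+.024,(0,255,0)),(x,y,d/2+2.5,z0+.008,(0,255,255)),(t[0],t[1],d/2,b+.018,(0,0,255)),(t[0],t[1],d/2,b+.002,(255,0,255))]:
    q=np.array([proj(p,C,[cx+r/1000*np.cos(a),cy+r/1000*np.sin(a),z]) for a in th]); cv2.polylines(im,[np.int32(q*16+8)],True,col,1,cv2.LINE_AA,4)
cv2.imwrite(f,cv2.resize(im[130:430,120:520],None,fx=2,fy=2,interpolation=2))
E
python3 over.py pics/o1.png .4791 .4375 18
```

```text
[0.4748 0.435  0.1448]
```

View pics/o1.png

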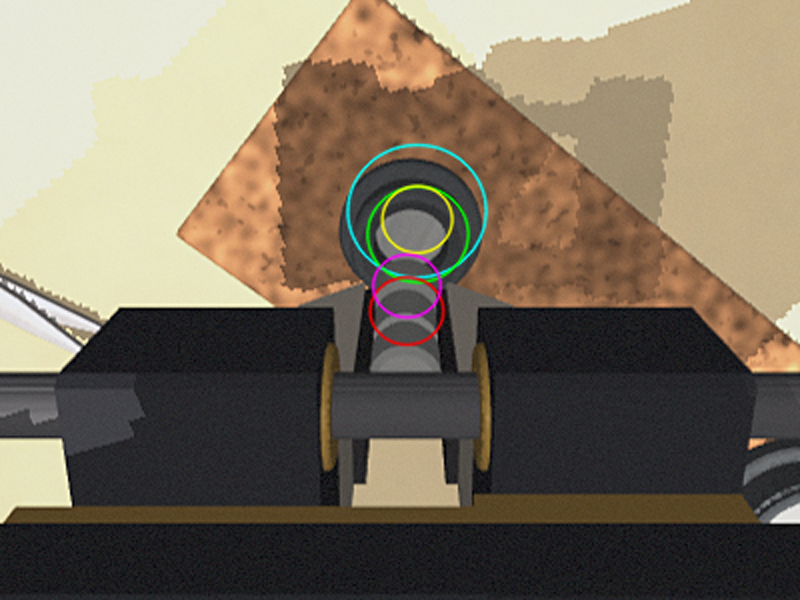

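Die_18 sits about (-3.5,+6) px off the model outline, possibly because the arm was still settling. Re-measuring at rest, numerically.

Emit:
drive_effector(ticks=[0,0,0,0,0.1,0,0,0,0,0.1])

```text
clock: 7.0
position: [0.477, 0.4361, 0.149]
ee_rot: [-2.532, -1.859, -0.003]
force: [1.4, -0.1, -0.4]
width: 0.158
gripper_force: 20.0
```

```bash
python3 over.py pics/o2.png .4791 .4375 18
```

```text
[0.477  0.4361 0.149 ]
```

View pics/o2.png

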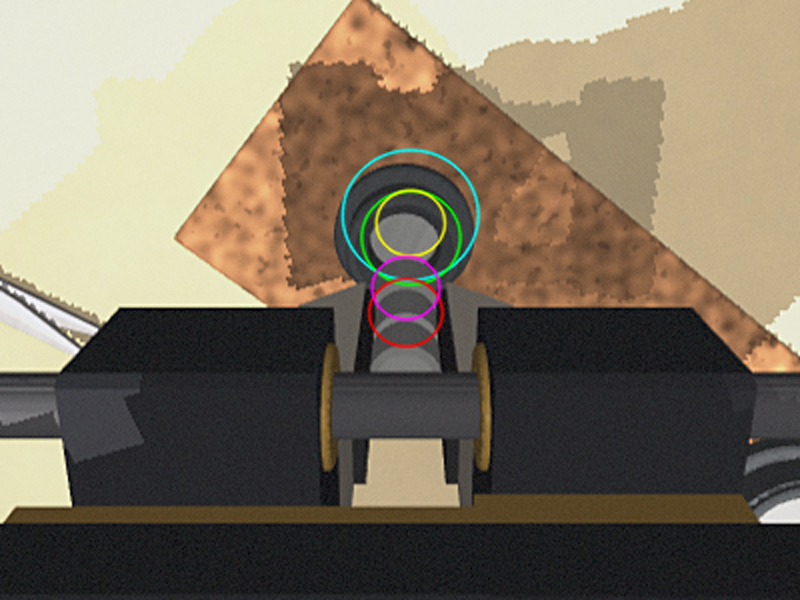

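At rest the foot is still (-3.5,+6.5) px off the model. I'll descend to just above the rim, where parallax vanishes, and compare directly.

Emit:
drive_effector(ticks=[-0.03,-0.01,0.28,0,0.1,0,0,0.26,0,0.1,0,0,0,0,0.1,0,0,0,0,0.1,0,0,0,0,0.1])

```text
clock: 7.55
position: [0.4757, 0.4347, 0.1208]
ee_rot: [2.532, 1.859, 0.0]
force: [0.2, -1.0, -0.6]
width: 0.16
gripper_force: 20.0
```

```bash
python3 over.py pics/o3.png .4755 .434 18; python3 -c "
import cv2,numpy as np
a=cv2.imread('pics/o3_raw.png')[190:320,240:400];b=cv2.imread('pics/o3.png')[120:380,240:560]
cv2.imwrite('pics/o3b.png',np.hstack([cv2.resize(a,(400,325),interpolation=2),cv2.resize(b,(400,325),interpolation=2)]))"
```

```text
[0.4757 0.4347 0.1208]
```

View pics/o3b.png

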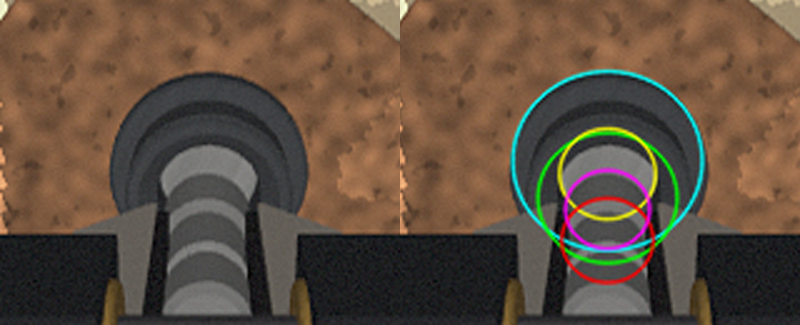

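Wrist model and picture now agree to about 1 mm: foot spans 110–308 px and punch is centred at 208. Inserting.

Converted, 0.008 m is 0.16, 0.006 m is 0.12.

Emit:
drive_effector(ticks=[-0.01,0,0.16,0,0.1,0,0,0.12,0,0.1,0,0,0.08,0,0.1,0,0,0.06,0,0.1,0,0,0,0,0.1,0,0,0,0,0.1])

```text
clock: 8.2
position: [0.4756, 0.4348, 0.1008]
ee_rot: [-2.531, -1.859, -0.002]
force: [-2.9, 0.1, 12.1]
width: 0.158
gripper_force: 20.0
```

Emit:
drive_effector(ticks=[0,0,0,0,0.3,0,0,0,0,0.4,0,0,-0.6,0,0.5,0,0,-0.7,0,0.5,-0.4,-0.2,-0.6,0,0.5,-0.66,-0.37,0,0,0.5,-0.66,-0.37,0,0,0.5,-0.66,-0.37,0,0,0.5,-0.65,-0.37,0,0,0.5,0,0,0,0,0.5])

```text
clock: 9.2
position: [0.346, 0.3111, 0.1939]
ee_rot: [-2.532, -1.857, 0.008]
force: [0.3, -0.6, 0.5]
width: 0.501
gripper_force: 0.0
```

```bash
python3 look.py pics/w3.png punch_36 die_18
```

```text
TCP [0.346  0.3111 0.1939] x [ 0.3    0.954 -0.004]
punch_36 0.75 [0.5   0.169 0.054] [577. 357.]
punch_36 0.75 [0.352 0.321 0.019] [326. 215.]
punch_36 0.59 [0.47  0.431 0.031] [456.  -1.]
die_18 0.9 [0.314 0.206 0.022] [324. 354.]
die_18 0.78 [0.251 0.361 0.015] [185. 202.]
die_18 0.66 [0.561 0.29  0.018] [610. 170.]
die_18 0.64 [0.466 0.424 0.019] [446.  18.]
```

View pics/w3.png

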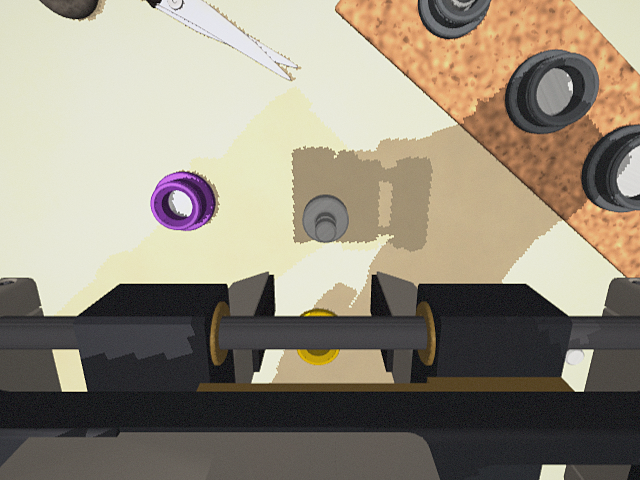

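Punch_36 is directly ahead with its shank top at (326,231). The yellow and purple cups are clear of the fingers.

```bash
python3 r.py 326,231,.05; python3 r.py 326,231,.05|tail -1; python3 -c "
from h import *;print(T()[:3,3])"
```

```text
326,231,.05 [0.355  0.3213 0.05  ] tool [0.0067 0.0027 0.145 ]
326,231,.05 [0.3554 0.3215 0.05  ] tool [0.0067 0.0027 0.145 ]
[0.35080889 0.31571175 0.19490351]
```

Emit:
drive_effector(ticks=[0.02,0,0.54,0,0.45,0,0,0.54,0,0.45,0,0,0.54,0,0.45,0,0,0.53,0,0.45,0,0,0,0,0.45,0,0,0,0,0.1,0,0,0,0,0.1,0,0,0,0,0.1,0,0,0,0,0.1,0,0,0,0,0.1], force=10)

```text
clock: 10.45
position: [0.3504, 0.3164, 0.088]
ee_rot: [-2.531, -1.859, -0.002]
force: [-1.6, 0.2, 6.7]
width: 0.16
gripper_force: 10.0
```

Emit:
drive_effector(ticks=[0,0,0,0,0.4,0,0,0,-1.5,0.4,0,0,0,-1.5,0.4,0,0,0,-1.5,0.4,0,0,0,-1.5,0.4,0,0,0,-1.5,0.4,0,0,0,-1.5,0.4,0,0,0,-1.5,0.4,0,0,0,-1.5,0.4,0,0,0,-1.5,0.4])

```text
clock: 11.45
position: [0.3502, 0.3157, 0.0874]
ee_rot: [0.806, 3.036, 0.0]
force: [0.1, -0.2, -0.0]
width: 0.402
gripper_force: 0.0
```

Emit:
drive_effector(ticks=[0,0,0,-1.5,0.4,0,0,0,0,0.1,0,0,0,0,0.1,0,0,0,0,0.1,0,0,0,0,0.1,0,0,-0.2,0,0.1,0,0,-0.6,0,0.1,0,0,-0.6,0,0.1,0,0,-0.4,0,0.1,0,0,0,0,0.1], force=20)

```text
clock: 12.45
position: [0.351, 0.3167, 0.1801]
ee_rot: [0.586, 3.084, 0.007]
force: [-0.5, 0.4, -2.5]
width: 0.159
gripper_force: 20.0
```

```bash
cat > to.py <<'E'
from h import *
import sys
M=T(); print(M[:3,3].round(4),(np.linalg.inv(M)@np.r_[float(sys.argv[1]),float(sys.argv[2]),0,1])[:3].round(4),np.round(readout.observe()["joints"],2))
E
python3 to.py .5785 .283
```

```text
[0.351  0.3167 0.1801] [-0.2237  0.0512  0.1807] [-0.96  0.33  0.14  2.08 -0.07  0.73  0.42]
```

Converted, -0.0373 m is -0.746, 0.0085 m is 0.17.

Emit:
drive_effector(ticks=[-0.746,0.17,0,0,0.1,-0.746,0.17,0,0,0.1,-0.746,0.17,0,0,0.1,-0.746,0.17,0,0,0.1,-0.746,0.17,0,0,0.1,-0.744,0.174,0,0,0.1,0,0,0.4,0,0.1,0,0,0.38,0,0.1,0,0,0,0,0.1,0,0,0,0,0.1])

```text
clock: 13.45
position: [0.5764, 0.2814, 0.1376]
ee_rot: [-0.585, -3.085, 0.002]
force: [0.3, -0.3, -1.7]
width: 0.16
gripper_force: 20.0
```

```bash
python3 over.py pics/o4.png .5785 .283 36; python3 to.py .5785 .283
```

```text
[0.5764 0.2814 0.1376]
[0.5769 0.2817 0.1384] [-0.001   0.0018  0.1384] [-0.64  0.62  0.16  1.7  -0.12  0.84  0.77]
```

View pics/o4.png

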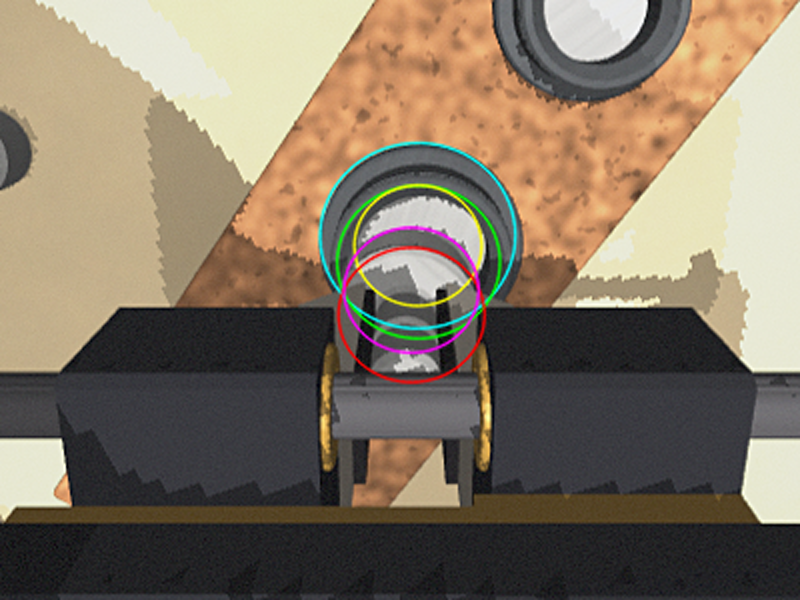

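Foot spans 319–522 px against the model's 319–516, so the die is about 1 mm further in +y tool. Correcting and inserting.

Converted, 0.0025 m is 0.05, -0.0005 m is -0.01.

Emit:
drive_effector(ticks=[-0.01,0.05,0.1,0,0.1,0,0,0.16,0,0.1,0,0,0.1,0,0.1,0,0,0.1,0,0.1,0,0,0.1,0,0.1,0,0,0.1,0,0.1,0,0,0.08,0,0.1,0,0,0.04,0,0.1,0,0,0,0,0.1,0,0,0,0,0.1])

```text
clock: 14.5
position: [0.5787, 0.2836, 0.1007]
ee_rot: [0.586, 3.086, 0.001]
force: [-3.8, -1.8, 13.0]
width: 0.157
gripper_force: 20.0
```

Emit:
drive_effector(ticks=[0,0,0,0,0.3,0,0,0,0,0.4,0,0,-0.6,0,0.45,0,0,-0.6,0,0.45,0,0,-0.6,0,0.45,0,0,0,0,0.45])

```text
clock: 15.1
position: [0.5806, 0.2847, 0.1935]
ee_rot: [0.585, 3.081, 0.008]
force: [1.3, -0.1, -1.3]
width: 0.448
gripper_force: 0.0
```

```bash
python3 to.py .4995 .168;python3 to.py .406 .187
```

```text
[0.5806 0.2847 0.1935] [ 0.0336 -0.1394  0.1926] [-0.65  0.56  0.17  1.65 -0.11  0.94  0.75]
[0.5806 0.2847 0.1935] [ 0.1276 -0.1559  0.1921] [-0.65  0.56  0.17  1.65 -0.11  0.94  0.75]
```

Converted, -0.0345 m is -0.69, 0.0081 m is 0.162.

Emit:
drive_effector(ticks=[0.162,-0.69,0,0,0.45,0.162,-0.69,0,0,0.45,0.162,-0.69,0,0,0.45,0.162,-0.69,0,0,0.45,0,0,0,0,0.45,0,0,0,0,0.45,0,0,0,0,0.45])

```text
clock: 15.8
position: [0.4983, 0.1681, 0.1891]
ee_rot: [0.584, 3.086, 0.001]
force: [-0.6, 0.5, 0.4]
width: 0.45
gripper_force: 0.0
```

```bash
python3 look.py pics/w4.png punch_27; python3 -c "
import cv2
cv2.imwrite('pics/w4c.png',cv2.resize(cv2.imread('pics/w4.png')[100:300,220:480],None,fx=3,fy=3,interpolation=2))"
```

```text
TCP [0.4983 0.1681 0.1891] x [-0.931  0.365 -0.   ]
punch_27 0.97 [0.408 0.182 0.019] [295. 108.]
punch_27 0.73 [0.569 0.286 0.035] [508. 268.]
```

View pics/w4c.png

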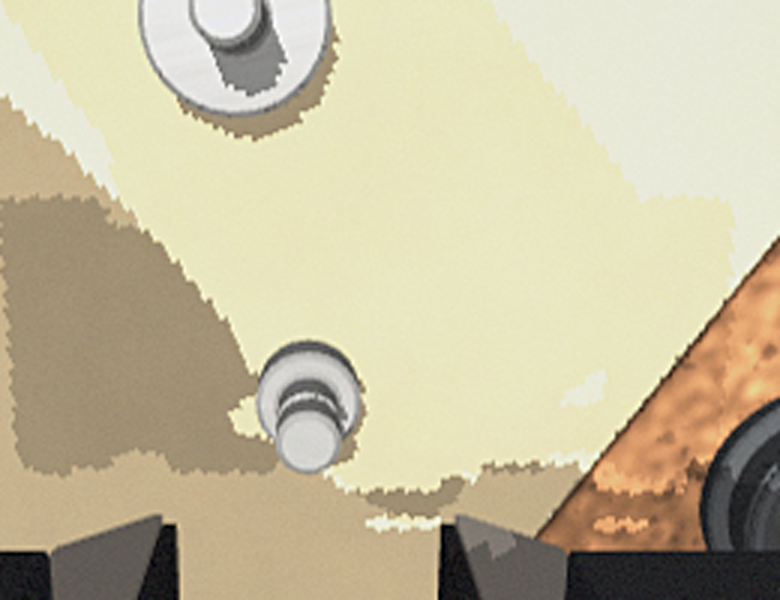

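Punch_27's shank top is at (322.5,246.5) and punch_45's at (295,104).

```bash
python3 r.py 322.5,246.3,.05 295,104,.05
```

```text
322.5,246.3,.05 [0.4991 0.1667 0.05  ] tool [-0.0014 -0.0011  0.139 ]
295,104,.05 [0.4083 0.1843 0.05  ] tool [ 0.0896 -0.0179  0.139 ]
```

Converted, -0.0014 m is -0.028, -0.001 m is -0.02.

Emit:
drive_effector(ticks=[-0.028,-0.02,0.52,0,0.45,0,0,0.52,0,0.45,0,0,0.52,0,0.45,0,0,0.47,0,0.45,0,0,0,0,0.45,0,0,0,0,0.1,0,0,0,0,0.1,0,0,0,0,0.1,0,0,0,0,0.1,0,0,0,0,0.1], force=10)

```text
clock: 16.95
position: [0.4993, 0.1659, 0.0887]
ee_rot: [0.585, 3.085, 0.002]
force: [-0.4, 0.3, 7.4]
width: 0.161
gripper_force: 10.0
```

Emit:
drive_effector(ticks=[0,0,0,0,0.4,0,0,0,1.5,0.4,0,0,0,1.5,0.4,0,0,0,1.5,0.4,0,0,0,1.5,0.4,0,0,0,1.5,0.4,0,0,0,1.5,0.4,0,0,0,1.5,0.4,0,0,0,1.5,0.4,0,0,0,1.5,0.4])

```text
clock: 17.95
position: [0.4986, 0.1658, 0.0878]
ee_rot: [-2.392, -2.037, -0.0]
force: [0.0, 0.0, -0.9]
width: 0.398
gripper_force: 0.0
```

Emit:
drive_effector(ticks=[0,0,0,1.5,0.4,0,0,0,0,0.1,0,0,0,0,0.1,0,0,0,0,0.1,0,0,0,0,0.1,0,0,-0.2,0,0.1,0,0,-0.6,0,0.1,0,0,-0.6,0,0.1,0,0,-0.4,0,0.1,0,0,0,0,0.1], force=20)

```text
clock: 18.95
position: [0.5001, 0.1658, 0.1808]
ee_rot: [2.531, 1.859, 0.008]
force: [0.7, 0.7, -1.2]
width: 0.154
gripper_force: 20.0
```

```bash
python3 to.py .527 .357
```

```text
[0.5001 0.1658 0.1808] [ 0.1898 -0.0322  0.1813] [-0.92  0.46  0.69  1.99 -0.4   0.82 -0.31]
```

Converted, 0.038 m is 0.76, -0.0064 m is -0.128.

Emit:
drive_effector(ticks=[0.76,-0.128,0,0,0.1,0.76,-0.128,0,0,0.1,0.76,-0.128,0,0,0.1,0.76,-0.128,0,0,0.1,0.75,-0.128,0,0,0.1,0,0,0.4,0,0.1,0,0,0.38,0,0.1,0,0,0,0,0.1,0,0,0,0,0.1,0,0,0,0,0.1])

```text
clock: 19.95
position: [0.5254, 0.3558, 0.1396]
ee_rot: [2.533, 1.859, 0.002]
force: [0.1, 0.2, -0.6]
width: 0.157
gripper_force: 20.0
```

```bash
python3 over.py pics/o5.png .527 .357 27; python3 to.py .527 .357
```

```text
[0.5254 0.3558 0.1396]
[0.5255 0.356  0.1398] [0.0012 0.001  0.1398] [-1.08  0.67  0.63  1.74 -0.49  0.89 -0.54]
```

View pics/o5.png

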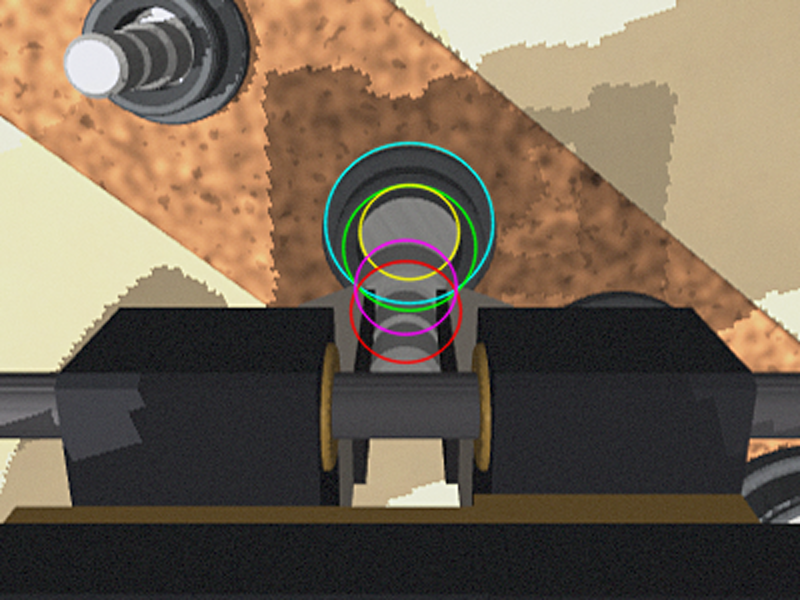

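The die_27 model fits (foot 322–496 px, top 144), and punch_18 is visible standing in its die at (180,50).

Converted, 0.001 m is 0.02, 0.008 m is 0.16.

Emit:
drive_effector(ticks=[0.02,0.014,0.12,0,0.1,0,0,0.16,0,0.1,0,0,0.1,0,0.1,0,0,0.1,0,0.1,0,0,0.1,0,0.1,0,0,0.1,0,0.1,0,0,0.08,0,0.1,0,0,0.04,0,0.1,0,0,0,0,0.1,0,0,0,0,0.1])

```text
clock: 21.0
position: [0.5262, 0.3572, 0.1003]
ee_rot: [-2.531, -1.859, -0.003]
force: [-5.4, -0.9, 15.6]
width: 0.156
gripper_force: 20.0
```

Emit:
drive_effector(ticks=[0,0,0,0,0.3,0,0,0,0,0.4,0,0,-0.6,0,0.45,0,0,-0.6,0,0.45,0,0,-0.6,0,0.45,0,0,0,0,0.45,0,0,0,0,0.45])

```text
clock: 21.7
position: [0.526, 0.357, 0.189]
ee_rot: [-2.532, -1.859, -0.002]
force: [0.3, -0.8, 0.3]
width: 0.447
gripper_force: 0.0
```

```bash
python3 to.py .408 .185
```

```text
[0.526 0.357 0.189] [-0.1997 -0.0612  0.1888] [-1.11  0.62  0.67  1.7  -0.45  0.98 -0.58]
```

The rows are not in the units I measure in: shifts go in shares of 50 mm and turns go in units of 0.1 rad. I convert before sending: -0.04 m is -0.8, -0.0122 m is -0.244.

Emit:
drive_effector(ticks=[-0.8,-0.244,0,0,0.5,-0.8,-0.244,0,0,0.5,-0.8,-0.244,0,0,0.5,-0.8,-0.244,0,0,0.5,-0.794,-0.248,0,0,0.5,0,0,0,0,0.5,0,0,0,0,0.5,0,0,0,0,0.5])

```text
clock: 22.5
position: [0.4081, 0.1854, 0.1884]
ee_rot: [2.531, 1.86, 0.0]
force: [-0.2, -0.6, 0.5]
width: 0.501
gripper_force: 0.0
```

```bash
python3 look.py pics/w5.png punch_45;python3 to.py .408 .185
python3 - <<'E'
import cv2
g=cv2.cvtColor(cv2.imread('pics/w5.png'),6)[150:290,230:410]
print(cv2.HoughCircles(cv2.resize(g,None,fx=4,fy=4,interpolation=2),cv2.HOUGH_GRADIENT_ALT,1.5,20,param1=150,param2=0.7,minRadius=30,maxRadius=200)/4.0)
E
```

```text
TCP [0.4081 0.1854 0.1884] x [ 0.299  0.954 -0.   ]
punch_45 0.85 [0.411 0.189 0.017] [324. 225.]
punch_45 0.72 [0.569 0.281 0.036] [530.  17.]
[0.4082 0.1854 0.1885] [-0.0004 -0.0002  0.1885] [-1.13  0.33  0.75  2.16 -0.33  0.76 -0.47]
[[[92.625    82.875    29.350557]
  [91.5      93.       11.454406]
  [92.625    82.875    26.887774]
  [92.625    82.875     9.544911]]]
```

Hough finds the shank top at (321,242.6) with radius 11.4 px; 11.5 px is expected. It lies under the TCP, so I'm descending.

Emit:
drive_effector(ticks=[0.02,-0.02,0.52,0,0.45,0,0,0.52,0,0.45,0,0,0.52,0,0.45,0,0,0.454,0,0.45,0,0,0,0,0.45,0,0,0,0,0.1,0,0,0,0,0.1,0,0,0,0,0.1,0,0,0,0,0.1,0,0,0,0,0.1], force=10)

```text
clock: 23.6
position: [0.4075, 0.1862, 0.0887]
ee_rot: [-2.532, -1.86, -0.003]
force: [-0.6, 0.1, 6.7]
width: 0.161
gripper_force: 10.0
```

Emit:
drive_effector(ticks=[0,0,0,0,0.4,0,0,0,-1.5,0.4,0,0,0,-1.5,0.4,0,0,0,-1.5,0.4,0,0,0,-1.5,0.4,0,0,0,-1.5,0.4,0,0,0,-1.5,0.4,0,0,0,-1.5,0.4,0,0,0,-1.5,0.4,0,0,0,-1.5,0.4])

```text
clock: 24.6
position: [0.4069, 0.1857, 0.0881]
ee_rot: [0.806, 3.036, -0.0]
force: [0.2, -0.0, -0.2]
width: 0.401
gripper_force: 0.0
```

Emit:
drive_effector(ticks=[0,0,0,-1.5,0.4,0,0,0,0,0.1,0,0,0,0,0.1,0,0,0,0,0.1,0,0,0,0,0.1,0,0,-0.2,0,0.1,0,0,-0.6,0,0.1,0,0,-0.6,0,0.1,0,0,-0.4,0,0.1,0,0,0,0,0.1], force=25)

```text
clock: 25.6
position: [0.4081, 0.1865, 0.1808]
ee_rot: [0.586, 3.083, 0.005]
force: [1.0, 0.9, -2.3]
width: 0.156
gripper_force: 25.0
```

```bash
python3 to.py .630 .2015
```

```text
[0.4081 0.1865 0.1808] [-0.2005  0.0946  0.1817] [-0.7   0.29  0.19  2.14 -0.08  0.72  0.74]
```

Converted, -0.0334 m is -0.668, 0.0158 m is 0.316.

Emit:
drive_effector(ticks=[-0.668,0.316,0,0,0.1,-0.668,0.316,0,0,0.1,-0.668,0.316,0,0,0.1,-0.668,0.316,0,0,0.1,-0.668,0.316,0,0,0.1,-0.668,0.314,0,0,0.1,0,0,0.4,0,0.1,0,0,0.38,0,0.1,0,0,0,0,0.1,0,0,0,0,0.1])

```text
clock: 26.6
position: [0.6275, 0.2005, 0.1382]
ee_rot: [-0.585, -3.085, 0.002]
force: [0.5, -0.1, -2.3]
width: 0.157
gripper_force: 25.0
```

```bash
python3 over.py pics/o6.png .630 .2015 45; python3 to.py .630 .2015
```

```text
[0.6275 0.2005 0.1382]
[0.6281 0.2006 0.1392] [-0.0015  0.0015  0.1392] [-0.51  0.64  0.19  1.65 -0.15  0.87  0.93]
```

View pics/o6.png

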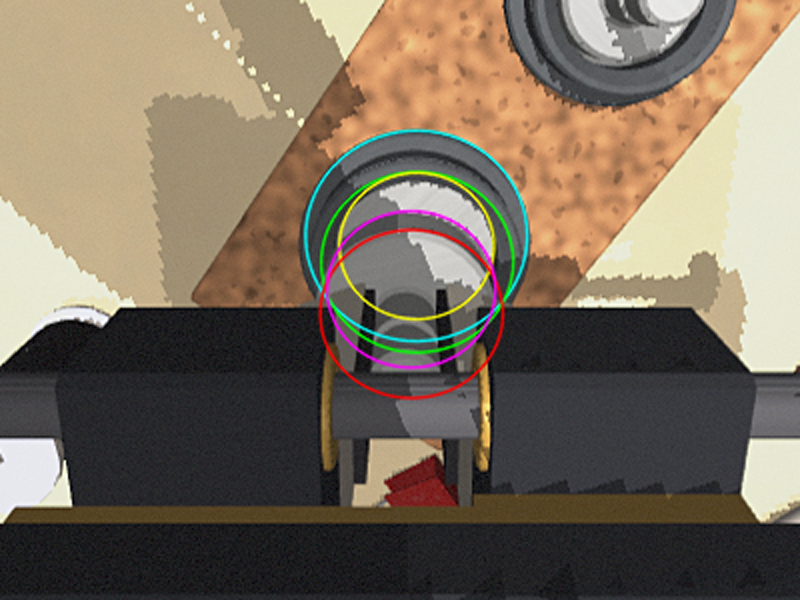

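The die_45 model fits (foot 300–530 px, top 131). Correcting 1.5 mm in x and y and inserting.

Emit:
drive_effector(ticks=[-0.026,0.026,0.12,0,0.1,0,0,0.16,0,0.1,0,0,0.1,0,0.1,0,0,0.1,0,0.1,0,0,0.1,0,0.1,0,0,0.1,0,0.1,0,0,0.08,0,0.1,0,0,0.02,0,0.1,0,0,0,0,0.1,0,0,0,0,0.1])

```text
clock: 27.65
position: [0.6301, 0.2012, 0.1016]
ee_rot: [0.586, 3.086, 0.001]
force: [-5.5, -1.2, 12.3]
width: 0.16
gripper_force: 25.0
```

Converted, 0.04 m is 0.8, -0.03 m is -0.6.

Emit:
drive_effector(ticks=[0,0,0,0,0.3,0,0,0,0,0.4,0,0,-0.6,0,0.45,0,0,-0.6,0,0.45,0.6,0,-0.6,0,0.45,0.8,0,-0.6,0,0.45,0.8,0.4,-0.6,0,0.45,0.8,0.4,-0.6,0,0.45,0,0,0,0,0.45,0,0,0,0,0.45])

```text
clock: 28.65
position: [0.5089, 0.29, 0.2765]
ee_rot: [0.581, 3.086, 0.003]
force: [-0.4, -0.3, -0.5]
width: 0.453
gripper_force: 0.0
```

```bash
cat > chk.py <<'E'
from h import *
for n in ["side","top","wrist"]:
    M=T(); p=cams.get_image(n); C=c2w(p,M); cv2.imwrite(f"pics/f_{n}.png",p["image"])
    for k in ["punch_18","die_18","thread_black","pin_tin"]:
        for d in spotter.boxes_of(p,k):
            w=(C@np.r_[d["centre"],1])[:3]
            if d["score"]>.4: print(n,k,round(d["score"],2),w.round(3),np.round(proj(p,C,w)))
    if n!="side": # shank tops: bright circles near the expected projection at z=.063 seated
        g=cv2.cvtColor(p["image"],6)
        for s,xy in {"18":(.4756,.4348),"27":(.5262,.3572),"36":(.5787,.2836),"45":(.6301,.2012)}.items():
            u,v=proj(p,C,[*xy,.0625]); a,b=int(u)-22,int(v)-22
            if not(0<a<590 and 0<b<430): continue
            c=cv2.HoughCircles(cv2.resize(g[b:b+45,a:a+45],None,fx=6,fy=6,interpolation=2),cv2.HOUGH_GRADIENT_ALT,1.5,5,param1=100,param2=.6,minRadius=18,maxRadius=90)
            print(n,s,"exp",np.round([u,v],1),None if c is None else (c[0]/6+[a-.4,b-.4,0]).round(1).tolist())
E
python3 chk.py
```

```text
side punch_18 0.96 [0.624 0.208 0.03 ] [216. 232.]
side punch_18 0.83 [0.524 0.363 0.033] [264. 279.]
side punch_18 0.76 [0.473 0.439 0.043] [296. 305.]
side punch_18 0.68 [0.581 0.287 0.036] [234. 252.]
side die_18 0.91 [0.249 0.375 0.014] [452. 293.]
side die_18 0.89 [0.626 0.229 0.024] [214. 241.]
side die_18 0.88 [0.527 0.373 0.018] [262. 292.]
side die_18 0.72 [0.309 0.233 0.017] [399. 244.]
side die_18 0.65 [0.47  0.45  0.022] [298. 323.]
side die_18 0.6 [0.577 0.31  0.02 ] [235. 268.]
side thread_black 0.72 [0.626 0.088 0.036] [227. 200.]
side pin_tin 0.78 [0.405 0.064 0.022] [340. 200.]
top punch_18 0.87 [0.632 0.194 0.036] [363. 127.]
top die_18 0.89 [0.471 0.432 0.026] [213. 231.]
top die_18 0.86 [0.253 0.365 0.006] [257. 367.]
top die_18 0.55 [0.639 0.181 0.032] [370. 122.]
top thread_black 0.93 [0.627 0.083 0.062] [436. 125.]
top pin_tin 0.84 [0.413 0.032 0.027] [467. 265.]
top 18 exp [206.2 226. ] [[208.4, 231.1, 11.0], [206.1, 225.1, 4.7]
[... 614 characters left out ...]
391. 188.]
wrist thread_black 0.49 [0.517 0.353 0.026] [389. 193.]
wrist pin_tin 0.95 [0.407 0.05  0.027] [ 54. 201.]
wrist 18 exp [477.5 116.1] [[475.6, 114.6, 8.8], [475.1, 116.4, 11.2], [475.1, 116.4, 8.6]]
wrist 27 exp [405.  207.8] [[400.6, 204.1, 12.1], [397.4, 200.8, 13.8], [396.6, 197.8, 11.8], [408.4, 201.6, 13.9], [403.8, 201.1, 13.9], [404.1, 208.1, 9.0], [404.1, 208.1, 7.2], [400.6, 204.1, 8.6]]
wrist 36 exp [346.5 288.2] [[345.1, 285.4, 10.4], [342.4, 289.4, 10.0], [345.1, 285.4, 8.6], [344.4, 288.1, 8.6], [344.1, 283.4, 8.8], [344.4, 288.1, 7.2], [345.8, 275.6, 5.8]]
wrist 45 exp [286.3 361. ] [[279.4, 357.1, 10.5], [277.6, 355.4, 8.9], [283.8, 362.6, 7.4], [273.6, 351.4, 3.9]]
```

```bash
python3 -c "
from cell import workorder;print(workorder.sign_off())"
```

```text
the job is handed in; nothing more can be done
None
```

I set all four punches shank up in their matching dies and handed the job in at about 29 s of the 102 s. All four stopped on contact at the same floor height, within about 1 mm. The dies still stand on the mat, and the spool and tin showed no movement in the final check, which was by detection because my 14 picture views were used up.

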